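# Heft the sugar tins and hold up the full one

## Robot

A 6-joint arm with a two-finger parallel gripper is mounted at the origin on the work surface. World frame = base frame: x ahead of the robot, y to its left, z up, the work surface at z = 0. Lengths are in m, angles in rad, forces in N, time in s.
With the tool pointing down it reaches from about 0.325 to 0.85 m from the base axis. Payload 4.4 kg.
Tool frame: the origin (TCP) lies midway between the tips of the shut fingers; the grasp point (between the pads) lies 19 mm behind it (bot.grip_depth is the distance from the TCP to the grasp point, in m); y points along the fingers, x is the direction in which the jaws open and shut, and the axes are right-handed (so a half turn about y gives the same grasp; the last joint's range is limited). The gripper opens to 94 mm and grips with 3 to 60 N. Pads are 16 mm wide; open, the fingers measure 119 mm over their backs; the gripper's body (75 mm by 177 mm) begins 78 mm behind the grasp point.
Start: joints at [1.137, 0.207, 1.542, -0, 1.393, -0.15], TCP at [0.16, 0.552, 0.205] pointing down, gripper open.
Joint ranges: [-2.73, 2.73], [-0.86, 2.22], [0.23, 2.46], [-1.11, 4.25], [0.08, 2.63], [-2.82, 2.82]. Speed limits (rad/s): [2.79, 2.79, 3.14, 3.14, 3.14, 3.14].

## Interface

Orientations are given as a unit quaternion [x, y, z, w].
In Python, from workcell import bot, get_image gives the robot as it stands. The module is installed in compiled form; this text tells all that it offers.
- The arm moves only by the tool move_arm, never from a script. Its argument "increments" is a list of rows, each an object with "hand": the gripper command: -1 is fully open, 1 is shut, values between are in proportion; "delta_pos": the shift along the tool's x, y, z as a fraction of full scale, a list of three; "turn": the turn about the tool's y as a fraction of full scale. A call has 1 to 5 rows; each row is the pose to reach, as a shift and turn from the pose commanded when the call began, along the tool's axes at that moment; what a row does not reach only later rows make up. Full scale, the value 1, is 0.5 m for a shift and pi/4 rad for a turn. A row lasts 1/8 s, in which the tool goes at most 62.5 mm and 10.7 degrees, less where a joint would pass 70% of its speed; a pose out of reach is approached as far as the arm can. A call with a number of a shift or a turn outside -1 to 1 is refused whole. A call with a gripper value outside its range is refused whole. The fingers move at their own pace and stop on an object; "newtons" is the grip in N (left out, the last holds). Time passes only in rows, so rows that repeat a pose let the fingers close. It gives the time, the measured TCP pose, the force and the opening at its end, in the units of the state.
- bot.observe(): the state, without advancing time (a new reading comes with each control period).
- get_image(name): name is "scene" or "top" or "wrist"; returns a dict with "frame" (384x512x3 uint8, blue, green, red), "z_map" (384x512 float32, m along the optical axis (not along the pixel's ray), 0 where there is no reading), "K" (3x3 intrinsics, pixels), "world_from_camera" (4x4, takes a point from camera to world coordinates); the wrist camera has in their place "T_tool_cam" (4x4, takes a point from camera to tool coordinates, whose origin is the TCP and whose axes are the tool frame's). Camera axes: x right, y down, z forward; pixel columns grow to the right and rows downward; lengths in m; the calibration is good to about 2 mm. A picture is of the moment at which its call begins: read the wrist's pose just before it.
- bot.sign_off(): hands the job in, once; it reports no verdict.
The state is a dict: "time_s": time; "q": joint angles; "joint_velocities": joint speeds; "effort": joint torques, N m; "ee_pos": TCP position; "tcp_rot": TCP orientation; "wrist_force": force on the tool from outside, world axes, zero at the start; "wrist_torque": the same for the moment, N m; "finger_gap": finger opening in m.
Only numpy, scipy, OpenCV 4.12 (cv2) and the standard library are available. Lean on these libraries where they do the work, as an engineer would, in place of code of your own. Each camera call takes 0.05 s, during which the arm holds its last target.

## Task

Of the three identical closed sugar tins on the wooden board only one is still full: heft each of them, set the two lighter ones down gently (not dropped) so that they stand upright on the baking sheet, and find the heaviest. Finish while still holding the heaviest tin up in the gripper, upright and still, with its underside at least 15 cm above the bench, ready for the baker to take it. Keep all tins upright throughout and leave the pail, the scraper and the wooden spatula where they are.

Things in the scene. Friction and masses are not known exactly. Their poses are not given: they have to be found in the camera images.
- tin_a_mid (a point): tin A, one of three identical closed rigid sugar tins of plain tinplate: 62 mm (its x) by 84 mm (its y) by 80 mm tall; the point is its centre, 40 mm above its underside; z up. Starts upright on the board. Grip across the 62 mm. Weighs 0.15 to 0.6 kg, unlike in each trial; any tin may be the heaviest, by at least 0.15 kg; it cannot be seen, and the contents hardly shift.
- tin_b_mid (a point): tin B, one of three identical closed rigid sugar tins of plain tinplate: 62 mm (its x) by 84 mm (its y) by 80 mm tall; the point is its centre, 40 mm above its underside; z up. Starts upright on the board. Grip across the 62 mm. Weighs 0.15 to 0.6 kg, unlike in each trial; any tin may be the heaviest, by at least 0.15 kg; it cannot be seen, and the contents hardly shift.
- tin_c_mid (a point): tin C, one of three identical closed rigid sugar tins of plain tinplate: 62 mm (its x) by 84 mm (its y) by 80 mm tall; the point is its centre, 40 mm above its underside; z up. Starts upright on the board. Grip across the 62 mm. Weighs 0.15 to 0.6 kg, unlike in each trial; any tin may be the heaviest, by at least 0.15 kg; it cannot be seen, and the contents hardly shift.
- board: plain wooden proofing board, 240 mm (its x) by 400 mm (its y), flat top 22 mm above the bench; fixed; origin at the centre of its underside, on the bench. It lies to the robot's left or right, the baking sheet on the other side. The tins stand in a row along its y, about 115 mm apart, in any order, their own y roughly along the row
- sheet: aluminium baking sheet lying on the bench, 240 mm (its x) by 340 mm (its y), flat floor 220 by 320 mm whose top is 3 mm above the bench, rim 24 mm high all round; fixed; origin at the centre of its underside, on the bench. Three tins fit side by side along its y, with their own y along it, e.g. at -105, 0 and +105 mm
- pail: bystander: white lidded plastic pail, 121 mm across, 108 mm tall, standing on the bench beyond the board and the sheet; origin at the centre of its underside
- scraper: bystander: flat red plastic dough scraper, 85 by 151 mm, 10 mm high, lying on the bench beyond the board and the sheet; origin at the centre of its underside
- spatula: bystander: flat dark wooden spatula, 50 by 252 mm (along its y), 10 mm high, lying on the bench beyond the board and the sheet; origin in the middle of its underside

How it is judged:
By the outcome, as a careful person would: the job done as asked, in the order asked, and still so for the second after the job is handed in, while the arm keeps its last pose, push and grip.
It also fails if it takes over 72 s, if anything falls off the work surface, if the arm or the gripper's body presses on something with over 40 N, if the wrist force passes 120 N, or if a joint passes its speed limit or range.

## Working session

There is one attempt and no reset: what is moved stays moved. The work goes in short steps, Python scripts to look and compute and a tool call to move; the robot and the scene stay as the last step left them, time stands still between calls to the robot, and variables do not carry over. Pictures are saved under pics/ and viewed, and the job is handed in when it is done.

Besides the shell and the picture viewer there is one more tool, called after "Request:" by a JSON object that holds its "fn" and its "kwargs", one argument or row to a line. move_arm: Moves the arm, as the interface text tells. Shift numbers are shares of 0.5 m and turn numbers shares of pi/4 rad, none past 1 either way. Its arguments: {"type":"object","properties":{"increments":{"type":"array","items":{"type":"object","properties":{"hand":{"type":"number"},"delta_pos":{"type":"array","items":{"type":"number","minimum":-1,"maximum":1}},"turn":{"type":"number","minimum":-1,"maximum":1}}}},"newtons":{"type":"number"}},"required":["increments"]}

```bash
mkdir -p pics
python3 - <<'E'
from workcell import bot,get_image
import cv2,numpy as np
s=bot.observe();print({k:np.round(v,3) for k,v in s.items()})
for n in ["top","scene"]:
    d=get_image(n);cv2.imwrite(f"pics/{n}0.png",d["frame"]);np.savez(f"{n}0.npz",**d)
    print(n,d["K"],d["world_from_camera"].round(3))
E
```

```text
{'time_s': np.float64(0.0), 'q': array([ 1.137,  0.207,  1.543, -0.   ,  1.393, -0.151]), 'joint_velocities': array([ 0.001,  0.001,  0.001, -0.   , -0.001,  0.   ]), 'effort': array([-0.0000e+00, -3.7087e+01, -2.8142e+01,  7.0000e-02,  3.6000e-02,
       -0.0000e+00]), 'ee_pos': array([0.16 , 0.551, 0.204]), 'tcp_rot': array([ 0.566,  0.424, -0.425, -0.565]), 'wrist_force': array([-0.181,  0.408,  0.161]), 'wrist_torque': array([ 0.015, -0.02 ,  0.08 ]), 'finger_gap': np.float64(0.094)}
top [[495.88335449   0.         252.26213983]
 [  0.         495.88335449 193.49399588]
 [  0.           0.           1.        ]] [[ 0.027 -0.988  0.152  0.444]
 [-1.    -0.027  0.002  0.005]
 [ 0.002 -0.152 -0.988  1.248]
 [ 0.     0.     0.     1.   ]]
scene [[430.34478031   0.         251.76241147]
 [  0.         430.34478031 190.29774519]
 [  0.           0.           1.        ]] [[-0.483  0.643 -0.595  1.189]
 [ 0.875  0.367 -0.315  0.309]
 [ 0.016 -0.673 -0.74   0.775]
 [ 0.     0.     0.     1.   ]]
```

View pics/top0.png

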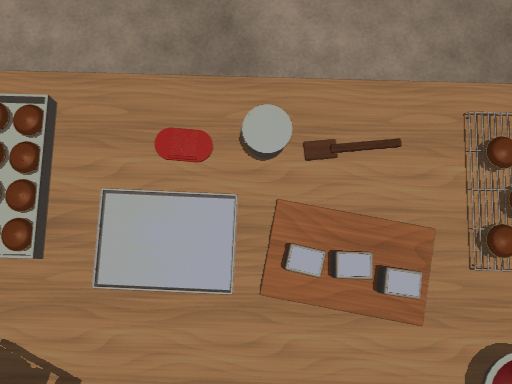

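View pics/scene0.png

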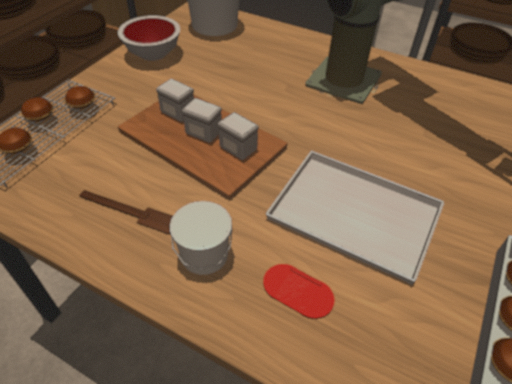

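Run:
```python
from scipy.spatial.transform import Rotation as R
print(R.from_quat([ 0.566,  0.424, -0.425, -0.565]).as_matrix().round(3))
```

```text
[[ 0.279 -0.    -0.96 ]
 [ 0.96  -0.002  0.279]
 [-0.002 -1.    -0.   ]]
```

The top view shows the sheet at about (167,242), the board at (348,262), and the tins at about (305,260), (353,265) and (402,283). The arm is at the lower left, over the sheet side. Tool y points down. Next I measure the positions.

```bash
cat > h.py <<'E'
import numpy as np,cv2
def cloud(d):
    z=d["z_map"].astype(float);K=d["K"];T=d["world_from_camera"]
    v,u=np.indices(z.shape)
    P=np.stack([(u-K[0,2])/K[0,0]*z,(v-K[1,2])/K[1,1]*z,z],-1)
    W=P@T[:3,:3].T+T[:3,3]; W[z<=0]=np.nan
    return W
def cast(d,uv,h):
    K=d["K"];T=d["world_from_camera"]
    r=np.array([(uv[0]-K[0,2])/K[0,0],(uv[1]-K[1,2])/K[1,1],1])
    r=T[:3,:3]@r; return T[:3,3]+r*(h-T[2,3])/r[2]
def rects(d,lo,hi,h,xy=(0.2,0.8,-0.6,0.6),mina=100):
    W=cloud(d)
    m=(W[...,2]>lo)&(W[...,2]<hi)&(W[...,0]>xy[0])&(W[...,0]<xy[1])&(W[...,1]>xy[2])&(W[...,1]<xy[3])
    cs,_=cv2.findContours(m.astype(np.uint8),cv2.RETR_EXTERNAL,cv2.CHAIN_APPROX_NONE)
    out=[]
    for c in cs:
        if cv2.contourArea(c)<mina: continue
        p=np.array([cast(d,q[0],h)[:2] for q in c],np.float32)
        (cx,cy),(w,l),a=cv2.minAreaRect(p*1000)
        mm=np.zeros(m.shape,np.uint8);cv2.drawContours(mm,[c],-1,1,-1)
        zz=np.nanmedian(W[...,2][(mm>0)&m])
        # yaw of the long axis, deg from world x
        ax=a if w>l else a+90
        out.append((round(cx/1000,4),round(cy/1000,4),round(min(w,l)),round(max(w,l)),round((ax+90)%180-90,1),round(float(zz),4)))
    return out
E
python3 - <<'E'
import numpy as np
from h import *
d=dict(np.load("top0.npz"))
print("tins",rects(d,.09,.115,.102,(0.2,0.8,-.6,0)))
print("board",rects(d,.015,.03,.022,(0.2,0.8,-.6,0),2000))
print("sheetrim",rects(d,.006,.03,.024,(0.2,0.8,0,.4),50))
print("sheet",rects(d,.0,.03,.003,(0.2,0.8,0,.4),50)[:4])
# sheet by brightness
f=d["frame"];hs=cv2.cvtColor(f,cv2.COLOR_BGR2HSV)
m=((hs[...,1]<50)&(hs[...,2]>120)).astype(np.uint8)
n,l,st,c=cv2.connectedComponentsWithStats(m)
for i in range(1,n):
    if st[i,4]>500:
        pts=np.argwhere(l==i)[:,::-1]
        p=np.array([cast(d,q,.024 if False else .003)[:2] for q in pts],np.float32)
        print(st[i],cv2.minAreaRect(p*1000))
    
d=dict(np.load("scene0.npz"))
print("tins scene",rects(d,.09,.115,.102,(0.2,0.8,-.6,0)))
print("sheetrim",rects(d,.012,.03,.024,(0.2,0.8,0,.4),50))
E
```

```text
tins [(0.4249, -0.3395, 63, 86, 83.1, 0.1026), (0.4621, -0.2283, 63, 85, 89.6, 0.1028), (0.4701, -0.1174, 63, 85, 77.6, 0.1027), (0.7599, -0.0415, 82, 84, -1.1, 0.1077)]
board [(0.472, -0.2316, 239, 399, 80.8, 0.0223)]
sheetrim [(0.5122, 0.2184, 249, 348, 88.9, 0.009), (0.7536, 0.1857, 84, 146, 88.9, 0.0079)]
sheet [(0.5008, 0.2001, 400, 602, 0.0, 0.003)]
[   0   94   48  165 1946] ((671.1901245117188, 613.1651000976562), (425.47027587890625, 123.66270446777344), 0.13940437138080597)
[ 242  105   50   48 1908] ((807.79248046875, -24.417800903320312), (125.8644027709961, 127.32323455810547), 1.5579067468643188)
[   92   189   145   105 12676] ((512.1055297851562, 221.97450256347656), (348.023193359375, 248.8590545654297), 88.95780944824219)
[286 244  39  33 895] ((471.8019714355469, -127.90248107910156), (87.12690734863281, 63.89471435546875), 78.93236541748047)
[337 252  35  27 884] ((463.44464111328125, -249.84027099609375), (64.10210418701172, 84.84420013427734), 0.042667459696531296)
[385 268  37  31 894] ((422.5576477050781, -371.2319030761719), (87.85553741455078, 64.10091400146484), 83.98136138916016)
tins scene [(0.7573, -0.0414, 80, 82, -0.1, 0.1065), (0.4786, -0.1104, 70, 91, 77.6, 0.1012), (0.4707, -0.2215, 71, 90, 89.6, 0.1013), (0.4341, -0.3317, 71, 93, 83.1, 0.1011)]
sheetrim [(0.5157, 0.2215, 249, 342, 88.9, 0.0206)]
```

```bash
cat > go.py <<'E'
import sys,numpy as np
from workcell import bot
from scipy.spatial.transform import Rotation as R
def go(x,y,z,yaw):
    s=bot.observe();M=R.from_quat(s["tcp_rot"]).as_matrix()
    y0=np.degrees(np.arctan2(M[1,0],M[0,0]))
    d=M.T@(np.array([x,y,z])-s["ee_pos"])
    print("t",round(float(s["time_s"]),2),"pos",s["ee_pos"].round(4),"yaw",round(y0,2),"ydown",M[:,1].round(3),"F",s["wrist_force"].round(2),"T",s["wrist_torque"].round(2),"gap",round(float(s["finger_gap"]),4),"q",s["q"].round(2))
    print("delta_frac",(d/0.5).round(4),"turn_frac",round(-((yaw-y0+180)%360-180)/45,4),"dist mm",round(np.linalg.norm(d)*1000,1))
if __name__=="__main__": go(*map(float,sys.argv[1:5]))
E
python3 go.py .38 .35 .205 30; python3 go.py .47 -.117 .205 -12.4
```

```text
t 0.1 pos [0.1601 0.5515 0.2044] yaw 73.8 ydown [-0.001 -0.002 -1.   ] F [0.71 0.78 0.46] T [-0.01  0.01 -0.01] gap 0.0939 q [ 1.14  0.21  1.54  0.    1.39 -0.15]
delta_frac [-0.2643 -0.0008 -0.5347] turn_frac 0.9733 dist mm 298.2
t 0.1 pos [0.1601 0.5515 0.2044] yaw 73.8 ydown [-0.001 -0.002 -1.   ] F [0.71 0.78 0.46] T [-0.01  0.01 -0.01] gap 0.0939 q [ 1.14  0.21  1.54  0.    1.39 -0.15]
delta_frac [-1.111e+00  8.000e-04 -9.682e-01] turn_frac 1.9155 dist mm 736.8
```

Request:
{"fn": "move_arm", "kwargs": {
  "increments": [
    {"delta_pos": [-0.053,0,-0.107],"turn": 0.195,"hand": -1},
    {"delta_pos": [-0.106,0,-0.214],"turn": 0.39,"hand": -1},
    {"delta_pos": [-0.159,0,-0.321],"turn": 0.585,"hand": -1},
    {"delta_pos": [-0.212,0,-0.428],"turn": 0.78,"hand": -1},
    {"delta_pos": [-0.264,0,-0.535],"turn": 0.973,"hand": -1}
  ],
  "newtons": 35
}}

```text
time_s: 0.72
ee_pos: [0.3814, 0.3492, 0.2051]
tcp_rot: [0.683, 0.181, -0.182, -0.683]
wrist_force: [1.2, 0.5, 0.7]
finger_gap: 0.094
```

```bash
python3 go.py .46 .08 .205 0; python3 go.py .47 -.117 .205 -12.4
```

```text
t 0.72 pos [0.3814 0.3492 0.2051] yaw 29.73 ydown [-0. -0. -1.] F [1.21 0.55 0.69] T [-0.12 -0.01  0.  ] gap 0.094 q [0.57 0.08 1.68 0.   1.38 0.05]
delta_frac [-1.305e-01  2.000e-04 -5.455e-01] turn_frac 0.6608 dist mm 280.4
t 0.72 pos [0.3814 0.3492 0.2051] yaw 29.73 ydown [-0. -0. -1.] F [1.21 0.55 0.69] T [-0.12 -0.01  0.  ] gap 0.094 q [0.57 0.08 1.68 0.   1.38 0.05]
delta_frac [-3.085e-01  3.000e-04 -8.975e-01] turn_frac 0.9363 dist mm 474.5
```

Request:
{"fn": "move_arm", "kwargs": {
  "increments": [
    {"delta_pos": [-0.026,0,-0.11],"turn": 0.13,"hand": -1},
    {"delta_pos": [-0.052,0,-0.22],"turn": 0.26,"hand": -1},
    {"delta_pos": [-0.078,0,-0.33],"turn": 0.4,"hand": -1},
    {"delta_pos": [-0.104,0,-0.44],"turn": 0.53,"hand": -1},
    {"delta_pos": [-0.13,0,-0.545],"turn": 0.66,"hand": -1}
  ]
}}

```text
time_s: 1.35
ee_pos: [0.4605, 0.0805, 0.2052]
tcp_rot: [-0.707, -0.001, 0.001, 0.707]
wrist_force: [1.0, -0.2, 0.4]
finger_gap: 0.094
```

```bash
python3 go.py .47 -.117 .19 -12.4
```

```text
t 1.35 pos [0.4605 0.0805 0.2052] yaw 0.11 ydown [-0.  0. -1.] F [ 0.98 -0.18  0.39] T [-0.08 -0.01 -0.02] gap 0.094 q [-0.01 -0.03  1.79  0.    1.37 -0.01]
delta_frac [ 0.0183  0.0303 -0.395 ] turn_frac 0.2779 dist mm 198.3
```

Request:
{"fn": "move_arm", "kwargs": {
  "increments": [
    {"delta_pos": [0.004,0.007,-0.1],"turn": 0.07,"hand": -1},
    {"delta_pos": [0.009,0.015,-0.2],"turn": 0.14,"hand": -1},
    {"delta_pos": [0.014,0.023,-0.3],"turn": 0.21,"hand": -1},
    {"delta_pos": [0.018,0.03,-0.395],"turn": 0.278,"hand": -1},
    {"delta_pos": [0.018,0.03,-0.395],"turn": 0.278,"hand": -1}
  ]
}}

```text
time_s: 1.98
ee_pos: [0.4701, -0.1177, 0.1897]
tcp_rot: [0.703, -0.077, 0.076, -0.703]
wrist_force: [-0.3, 0.2, -0.3]
finger_gap: 0.0939
```

```bash
python3 - <<'E'
from workcell import bot,get_image
import cv2,numpy as np
from h import *
from scipy.spatial.transform import Rotation as R
s=bot.observe();d=get_image("wrist");cv2.imwrite("pics/w1.png",d["frame"])
T=np.eye(4);T[:3,:3]=R.from_quat(s["tcp_rot"]).as_matrix();T[:3,3]=s["ee_pos"]
d["world_from_camera"]=T@d["T_tool_cam"]; print(d["T_tool_cam"].round(3))
print(rects(d,.095,.11,.102,(.2,.7,-.6,.1)))
E
python3 go.py .47 -.117 .043 -12.4
```

```text
[[ 1.    -0.002 -0.    -0.001]
 [-0.    -0.25   0.968 -0.178]
 [-0.002 -0.968 -0.25   0.072]
 [ 0.     0.     0.     1.   ]]
[(0.4277, -0.2956, 14, 62, 0.7, 0.0972), (0.4581, -0.2645, 17, 62, -12.5, 0.1017), (0.4608, -0.2024, 39, 62, -0.9, 0.1016), (0.4686, -0.1153, 62, 83, 78.0, 0.1019)]
t 2.02 pos [ 0.47   -0.116   0.1898] yaw -12.36 ydown [-0.001  0.001 -1.   ] F [-0.07  0.73 -0.07] T [-0.05  0.08  0.03] gap 0.094 q [-0.42  0.03  1.77  0.    1.34 -0.21]
delta_frac [ 0.0008  0.2936 -0.0023] turn_frac 0.0009 dist mm 146.8
```

View pics/w1.png

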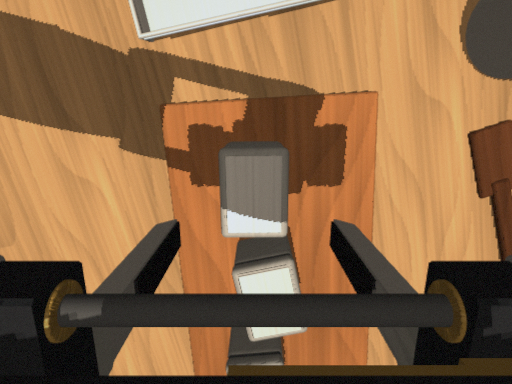

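The wrist view shows the first tin at about (254,190), centred between the fingers. It gives (0.469,-0.115), yaw 78°, which agrees with the top view to 2 mm, so I go down.

Request:
{"fn": "move_arm", "kwargs": {
  "increments": [
    {"delta_pos": [0,0.08,0],"turn": 0,"hand": -1},
    {"delta_pos": [0,0.16,0],"turn": 0,"hand": -1},
    {"delta_pos": [0,0.23,0],"turn": 0,"hand": -1},
    {"delta_pos": [0,0.28,0],"turn": 0,"hand": -1},
    {"delta_pos": [0,0.29,0],"turn": 0,"hand": -1}
  ]
}}

```text
time_s: 2.65
ee_pos: [0.4688, -0.1128, 0.0436]
tcp_rot: [-0.703, 0.076, -0.073, 0.704]
wrist_force: [0.9, 0.3, -0.3]
finger_gap: 0.094
```

Request:
{"fn": "move_arm", "kwargs": {
  "increments": [
    {"delta_pos": [0,0,0],"turn": 0,"hand": 1},
    {"delta_pos": [0,0,0],"turn": 0,"hand": 1},
    {"delta_pos": [0,0,0],"turn": 0,"hand": 1},
    {"delta_pos": [0,0,0],"turn": 0,"hand": 1},
    {"delta_pos": [0,0,0],"turn": 0,"hand": 1}
  ],
  "newtons": 35
}}

```text
time_s: 3.28
ee_pos: [0.4706, -0.1153, 0.0463]
tcp_rot: [0.703, -0.075, 0.075, -0.703]
wrist_force: [-2.8, 1.0, 5.7]
finger_gap: 0.0619
```

Request:
{"fn": "move_arm", "kwargs": {
  "increments": [
    {"delta_pos": [0,0,0],"turn": 0,"hand": 1},
    {"delta_pos": [0,0,0],"turn": 0,"hand": 1}
  ]
}}

```text
time_s: 3.52
ee_pos: [0.4706, -0.1152, 0.0463]
tcp_rot: [0.703, -0.075, 0.075, -0.703]
wrist_force: [-2.4, 1.2, 5.0]
finger_gap: 0.0617
```

```bash
python3 go.py .47 -.115 .12 -12.4
```

```text
t 3.52 pos [ 0.4706 -0.1152  0.0463] yaw -12.2 ydown [-0. -0. -1.] F [-2.44  1.22  4.98] T [ 0.05  0.55 -0.02] gap 0.0617 q [-0.42  0.22  1.9  -0.    1.03 -0.21]
delta_frac [-0.0013 -0.1475  0.0002] turn_frac 0.0045 dist mm 73.8
```

Request:
{"fn": "move_arm", "kwargs": {
  "increments": [
    {"delta_pos": [0,-0.01,0],"turn": 0,"hand": 1},
    {"delta_pos": [0,-0.04,0],"turn": 0,"hand": 1},
    {"delta_pos": [0,-0.08,0],"turn": 0,"hand": 1},
    {"delta_pos": [0,-0.12,0],"turn": 0,"hand": 1},
    {"delta_pos": [0,-0.14,0],"turn": 0,"hand": 1}
  ]
}}

```text
time_s: 4.15
ee_pos: [0.4715, -0.1156, 0.1172]
tcp_rot: [0.703, -0.074, 0.076, -0.703]
wrist_force: [0.0, 0.0, -3.4]
finger_gap: 0.0616
```

Request:
{"fn": "move_arm", "kwargs": {
  "increments": [
    {"delta_pos": [0,0,0],"turn": 0,"hand": 1},
    {"delta_pos": [0,0,0],"turn": 0,"hand": 1},
    {"delta_pos": [0,0,0],"turn": 0,"hand": 1}
  ]
}}

```text
time_s: 4.53
ee_pos: [0.4698, -0.1148, 0.1144]
tcp_rot: [-0.703, 0.076, -0.074, 0.703]
wrist_force: [-0.4, 0.8, -3.6]
finger_gap: 0.0621
```

```bash
cat > weigh.py <<'E'
from workcell import bot,get_image
import numpy as np,cv2,sys
from h import *
F=[];E=[]
for i in range(5):
    s=bot.observe();F.append(s["wrist_force"]);E.append(s["effort"]);d=get_image("scene")
print("Fz",np.round([f[2] for f in F],2),"mean",np.mean(F,0).round(2),"effort",np.mean(E,0).round(2),"q",s["q"].round(3))
cv2.imwrite(f"pics/{sys.argv[1]}.png",d["frame"])
E
python3 weigh.py lift1;python3 go.py .47 -.115 .043 -12.4
```

```text
Fz [-3.6  -3.32 -2.75 -3.12 -2.8 ] mean [-0.14  0.38 -3.12] effort [  0.   -31.57 -26.49   0.06   0.04  -0.  ] q [-0.419  0.113  1.851  0.     1.179 -0.206]
t 4.78 pos [ 0.4704 -0.1151  0.1151] yaw -12.2 ydown [-0.001  0.    -1.   ] F [ 0.28 -0.33 -2.33] T [-0.04  0.06 -0.  ] gap 0.0616 q [-0.42  0.11  1.85  0.    1.18 -0.21]
delta_frac [-0.0008  0.1442 -0.    ] turn_frac 0.0045 dist mm 72.1
```

View pics/lift1.png

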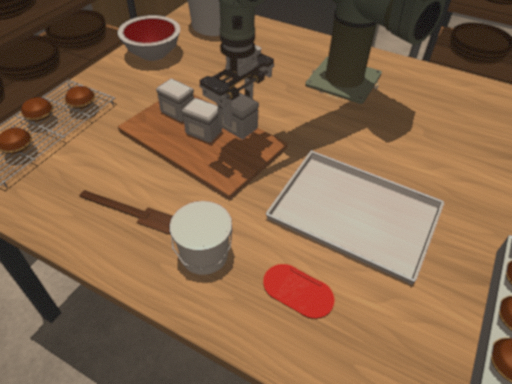

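Lifted and upright: tin 1 (held, at about (240,117)) reads 3.1 N, about 0.3 kg. It goes back on its spot until I know the others.

Request:
{"fn": "move_arm", "kwargs": {
  "increments": [
    {"delta_pos": [0,0.06,0],"turn": 0,"hand": 1},
    {"delta_pos": [0,0.1,0],"turn": 0,"hand": 1},
    {"delta_pos": [0,0.122,0],"turn": 0,"hand": 1},
    {"delta_pos": [0,0.13,0],"turn": 0,"hand": 1},
    {"delta_pos": [0,0.132,0],"turn": 0,"hand": 1}
  ]
}}

```text
time_s: 5.4
ee_pos: [0.4711, -0.1154, 0.0498]
tcp_rot: [0.703, -0.075, 0.075, -0.703]
wrist_force: [-0.6, -1.0, -2.9]
finger_gap: 0.0618
```

Request:
{"fn": "move_arm", "kwargs": {
  "increments": [
    {"delta_pos": [0,0.002,0],"turn": 0,"hand": 1},
    {"delta_pos": [0,0.003,0],"turn": 0,"hand": 1},
    {"delta_pos": [0,0.004,0],"turn": 0,"hand": 1},
    {"delta_pos": [0,0.004,0],"turn": 0,"hand": 1}
  ]
}}

```text
time_s: 5.9
ee_pos: [0.4707, -0.1152, 0.0476]
tcp_rot: [0.703, -0.075, 0.075, -0.703]
wrist_force: [-0.4, 0.3, -2.3]
finger_gap: 0.062
```

Request:
{"fn": "move_arm", "kwargs": {
  "increments": [
    {"delta_pos": [0,0.002,0],"turn": 0,"hand": 1},
    {"delta_pos": [0,0.004,0],"turn": 0,"hand": 1},
    {"delta_pos": [0,0.005,0],"turn": 0,"hand": 1},
    {"delta_pos": [0,0.005,0],"turn": 0,"hand": 1}
  ]
}}

```text
time_s: 6.4
ee_pos: [0.4708, -0.1152, 0.0463]
tcp_rot: [0.703, -0.075, 0.075, -0.703]
wrist_force: [-3.3, 1.8, 7.7]
finger_gap: 0.062
```

Contact with the board (Fz +7.7 N). Release, rise and go to tin 2.

Request:
{"fn": "move_arm", "kwargs": {
  "increments": [
    {"delta_pos": [0,-0.003,0],"turn": 0,"hand": 0.2},
    {"delta_pos": [0,-0.003,0],"turn": 0,"hand": -1},
    {"delta_pos": [0,-0.003,0],"turn": 0,"hand": -1},
    {"delta_pos": [0,-0.003,0],"turn": 0,"hand": -1},
    {"delta_pos": [0,-0.003,0],"turn": 0,"hand": -1}
  ]
}}

```text
time_s: 7.02
ee_pos: [0.4707, -0.1152, 0.0465]
tcp_rot: [0.703, -0.075, 0.075, -0.703]
wrist_force: [-0.2, -1.2, 0.2]
finger_gap: 0.0938
```

Request:
{"fn": "move_arm", "kwargs": {
  "increments": [
    {"delta_pos": [0,-0.05,0],"turn": 0,"hand": -1},
    {"delta_pos": [0,-0.12,0],"turn": 0,"hand": -1},
    {"delta_pos": [0,-0.2,0],"turn": 0,"hand": -1},
    {"delta_pos": [0,-0.27,0],"turn": 0,"hand": -1},
    {"delta_pos": [0,-0.28,0],"turn": 0,"hand": -1}
  ]
}}

```text
time_s: 7.65
ee_pos: [0.4726, -0.116, 0.1893]
tcp_rot: [0.704, -0.073, 0.077, -0.702]
wrist_force: [-0.3, -0.7, -0.6]
finger_gap: 0.0939
```

```bash
python3 go.py .4625 -.2275 .19 -0.4
```

```text
t 7.65 pos [ 0.4726 -0.116   0.1893] yaw -12.19 ydown [ 0.006 -0.003 -1.   ] F [-0.3  -0.69 -0.61] T [-0.07  0.16 -0.05] gap 0.0939 q [-0.42  0.03  1.78  0.    1.33 -0.21]
delta_frac [ 0.0273 -0.0009 -0.2222] turn_frac -0.2621 dist mm 111.9
```

Request:
{"fn": "move_arm", "kwargs": {
  "increments": [
    {"delta_pos": [0.01,0,-0.07],"turn": -0.08,"hand": -1},
    {"delta_pos": [0.02,0,-0.15],"turn": -0.17,"hand": -1},
    {"delta_pos": [0.03,0,-0.22],"turn": -0.26,"hand": -1},
    {"delta_pos": [0.031,0,-0.222],"turn": -0.262,"hand": -1},
    {"delta_pos": [0.031,0,-0.222],"turn": -0.262,"hand": -1}
  ]
}}

```text
time_s: 8.28
ee_pos: [0.4616, -0.2259, 0.185]
tcp_rot: [-0.706, 0.004, -0.002, 0.708]
wrist_force: [-0.2, 0.5, 0.5]
finger_gap: 0.0941
```

```bash
cat > wr.py <<'E'
from workcell import bot,get_image
import cv2,numpy as np,sys
from h import *
from scipy.spatial.transform import Rotation as R
s=bot.observe();d=get_image("wrist");cv2.imwrite(f"pics/{sys.argv[1]}.png",d["frame"])
T=np.eye(4);T[:3,:3]=R.from_quat(s["tcp_rot"]).as_matrix();T[:3,3]=s["ee_pos"]
d["world_from_camera"]=T@d["T_tool_cam"]
z=float(sys.argv[2])
print(rects(d,z-.006,z+.006,z,(.2,.7,-.6,.6)))
E
python3 wr.py w2 .102; python3 go.py .4625 -.2275 .043 -0.4
```

```text
[(0.4203, -0.3701, 22, 62, -0.5, 0.1018), (0.4268, -0.306, 28, 63, -0.5, 0.1013), (0.4603, -0.2273, 62, 82, 89.5, 0.1019), (0.4694, -0.118, 62, 83, 77.7, 0.1019)]
t 8.32 pos [ 0.4618 -0.2257  0.1854] yaw -0.4 ydown [-0.002  0.002 -1.   ] F [-0.11 -0.38 -0.68] T [-0.09  0.04 -0.06] gap 0.0937 q [-0.62  0.1   1.71  0.    1.34 -0.62]
delta_frac [ 0.0019  0.2847 -0.0042] turn_frac -0.0001 dist mm 142.4
```

View pics/w2.png

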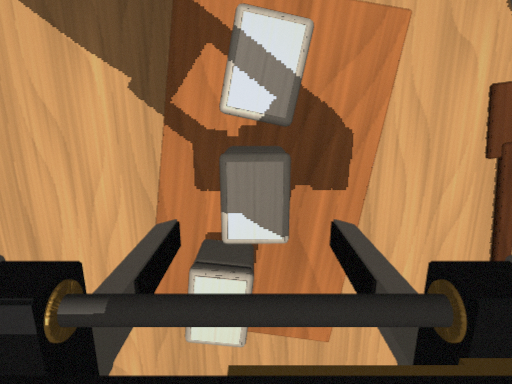

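Wrist view: tin 1 is back upright at (267,63). Tin 2 is at (255,195), centred and aligned with the jaws. Go down and grip.

Request:
{"fn": "move_arm", "kwargs": {
  "increments": [
    {"delta_pos": [0,0.08,-0.003],"turn": 0,"hand": -1},
    {"delta_pos": [0,0.16,-0.003],"turn": 0,"hand": -1},
    {"delta_pos": [0,0.23,-0.003],"turn": 0,"hand": -1},
    {"delta_pos": [0,0.274,-0.003],"turn": 0,"hand": -1},
    {"delta_pos": [0,0.28,-0.003],"turn": 0,"hand": -1}
  ]
}}

```text
time_s: 8.95
ee_pos: [0.4608, -0.2261, 0.0445]
tcp_rot: [-0.706, 0.003, -0.001, 0.708]
wrist_force: [-0.8, 1.1, -0.2]
finger_gap: 0.0935
```

Request:
{"fn": "move_arm", "kwargs": {
  "increments": [
    {"delta_pos": [0,0,0],"turn": 0,"hand": 1},
    {"delta_pos": [0,0,0],"turn": 0,"hand": 1},
    {"delta_pos": [0,0,0],"turn": 0,"hand": 1},
    {"delta_pos": [0,0,0],"turn": 0,"hand": 1},
    {"delta_pos": [0,0,0],"turn": 0,"hand": 1}
  ]
}}

```text
time_s: 9.57
ee_pos: [0.4618, -0.2288, 0.0473]
tcp_rot: [0.707, -0.003, 0.002, -0.707]
wrist_force: [-2.9, -0.3, 5.8]
finger_gap: 0.0617
```

Request:
{"fn": "move_arm", "kwargs": {
  "increments": [
    {"delta_pos": [0,-0.01,0],"turn": 0,"hand": 1},
    {"delta_pos": [0,-0.04,0],"turn": 0,"hand": 1},
    {"delta_pos": [0,-0.08,0],"turn": 0,"hand": 1},
    {"delta_pos": [0,-0.12,0],"turn": 0,"hand": 1},
    {"delta_pos": [0,-0.14,0],"turn": 0,"hand": 1}
  ]
}}

```text
time_s: 10.2
ee_pos: [0.463, -0.2288, 0.118]
tcp_rot: [0.708, -0.002, 0.003, -0.707]
wrist_force: [0.5, 0.7, -5.2]
finger_gap: 0.0619
```

Request:
{"fn": "move_arm", "kwargs": {
  "increments": [
    {"delta_pos": [0,0,0],"turn": 0,"hand": 1},
    {"delta_pos": [0,0,0],"turn": 0,"hand": 1},
    {"delta_pos": [0,0,0],"turn": 0,"hand": 1}
  ]
}}

```text
time_s: 10.58
ee_pos: [0.4616, -0.2279, 0.1154]
tcp_rot: [-0.707, 0.003, -0.002, 0.708]
wrist_force: [-0.4, -0.2, -6.2]
finger_gap: 0.0621
```

```bash
python3 weigh.py lift2;python3 go.py .4625 -.2275 .043 -0.4
```

```text
Fz [-6.15 -5.48 -5.66 -5.9  -5.76] mean [-0.41 -0.09 -5.79] effort [ 1.000e-02 -3.585e+01 -2.777e+01  5.000e-02  7.000e-02 -0.000e+00] q [-0.627  0.176  1.776  0.     1.191 -0.62 ]
t 10.82 pos [ 0.4621 -0.2283  0.1161] yaw -0.41 ydown [-0.001  0.    -1.   ] F [ 0.48 -0.02 -4.25] T [-0.07  0.08 -0.01] gap 0.0618 q [-0.63  0.18  1.78 -0.    1.19 -0.62]
delta_frac [0.0008 0.1462 0.0016] turn_frac -0.0002 dist mm 73.1
```

View pics/lift2.png

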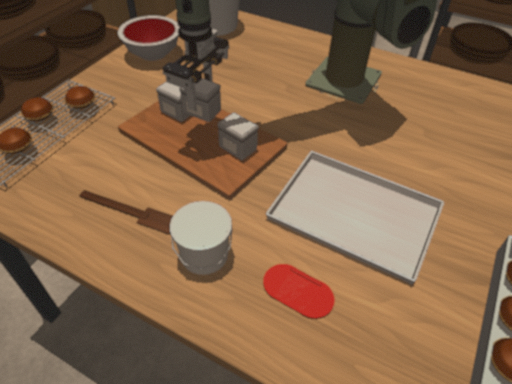

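Tin 2 reads about 5.7 N, nearly twice tin 1. It goes back while I heft the third.

Request:
{"fn": "move_arm", "kwargs": {
  "increments": [
    {"delta_pos": [0,0.06,0],"turn": 0,"hand": 1},
    {"delta_pos": [0,0.1,0],"turn": 0,"hand": 1},
    {"delta_pos": [0,0.122,0],"turn": 0,"hand": 1},
    {"delta_pos": [0,0.13,0],"turn": 0,"hand": 1},
    {"delta_pos": [0,0.132,0],"turn": 0,"hand": 1}
  ]
}}

```text
time_s: 11.45
ee_pos: [0.4628, -0.2288, 0.0509]
tcp_rot: [0.707, -0.002, 0.003, -0.707]
wrist_force: [-0.3, -0.2, -5.4]
finger_gap: 0.0618
```

Request:
{"fn": "move_arm", "kwargs": {
  "increments": [
    {"delta_pos": [0,0.002,0],"turn": 0,"hand": 1},
    {"delta_pos": [0,0.004,0],"turn": 0,"hand": 1},
    {"delta_pos": [0,0.006,0],"turn": 0,"hand": 1},
    {"delta_pos": [0,0.007,0],"turn": 0,"hand": 1},
    {"delta_pos": [0,0.007,0],"turn": 0,"hand": 1}
  ]
}}

```text
time_s: 12.08
ee_pos: [0.4623, -0.2285, 0.0473]
tcp_rot: [0.707, -0.003, 0.003, -0.707]
wrist_force: [-1.2, 0.9, -2.4]
finger_gap: 0.0615
```

Request:
{"fn": "move_arm", "kwargs": {
  "increments": [
    {"delta_pos": [0,0.001,0],"turn": 0,"hand": 1},
    {"delta_pos": [0,0.002,0],"turn": 0,"hand": 1},
    {"delta_pos": [0,0.003,0],"turn": 0,"hand": 1},
    {"delta_pos": [0,0.003,0],"turn": 0,"hand": 1}
  ]
}}

```text
time_s: 12.58
ee_pos: [0.4624, -0.2285, 0.0473]
tcp_rot: [0.707, -0.003, 0.002, -0.707]
wrist_force: [-5.0, 4.3, 10.0]
finger_gap: 0.0617
```

Seated. Release and go to tin 3.

Request:
{"fn": "move_arm", "kwargs": {
  "increments": [
    {"delta_pos": [0,-0.004,0],"turn": 0,"hand": 0.2},
    {"delta_pos": [0,-0.004,0],"turn": 0,"hand": -1},
    {"delta_pos": [0,-0.004,0],"turn": 0,"hand": -1},
    {"delta_pos": [0,-0.004,0],"turn": 0,"hand": -1},
    {"delta_pos": [0,-0.004,0],"turn": 0,"hand": -1}
  ]
}}

```text
time_s: 13.2
ee_pos: [0.4624, -0.2286, 0.0475]
tcp_rot: [0.707, -0.002, 0.003, -0.707]
wrist_force: [0.2, 0.2, -0.1]
finger_gap: 0.0937
```

Request:
{"fn": "move_arm", "kwargs": {
  "increments": [
    {"delta_pos": [0,-0.05,0],"turn": 0,"hand": -1},
    {"delta_pos": [0,-0.12,0],"turn": 0,"hand": -1},
    {"delta_pos": [0,-0.2,0],"turn": 0,"hand": -1},
    {"delta_pos": [0,-0.27,0],"turn": 0,"hand": -1},
    {"delta_pos": [0,-0.28,0],"turn": 0,"hand": -1}
  ]
}}

```text
time_s: 13.82
ee_pos: [0.4641, -0.2297, 0.1904]
tcp_rot: [0.708, -0.001, 0.004, -0.706]
wrist_force: [-0.1, 0.6, 0.0]
finger_gap: 0.094
```

```bash
python3 go.py .4245 -.3395 .188 -7
```

```text
t 13.82 pos [ 0.4641 -0.2297  0.1904] yaw -0.4 ydown [ 0.005 -0.004 -1.   ] F [-0.1   0.65  0.02] T [-0.02  0.04 -0.04] gap 0.094 q [-0.63  0.09  1.7   0.    1.34 -0.62]
delta_frac [-0.0777  0.0052 -0.2201] turn_frac 0.1466 dist mm 116.7
```

Request:
{"fn": "move_arm", "kwargs": {
  "increments": [
    {"delta_pos": [-0.025,0,-0.075],"turn": 0.05,"hand": -1},
    {"delta_pos": [-0.05,0,-0.15],"turn": 0.1,"hand": -1},
    {"delta_pos": [-0.074,0,-0.222],"turn": 0.147,"hand": -1},
    {"delta_pos": [-0.074,0,-0.222],"turn": 0.147,"hand": -1},
    {"delta_pos": [-0.074,0,-0.222],"turn": 0.147,"hand": -1}
  ]
}}

```text
time_s: 14.45
ee_pos: [0.424, -0.338, 0.1859]
tcp_rot: [-0.705, 0.044, -0.043, 0.707]
wrist_force: [0.2, -1.6, -0.8]
finger_gap: 0.0935
```

```bash
python3 wr.py w3 .102; python3 go.py .4245 -.3395 .0445 -7
```

```text
[(0.4231, -0.3386, 62, 82, 83.0, 0.1018), (0.461, -0.2298, 62, 83, 89.5, 0.1019)]
t 14.5 pos [ 0.4243 -0.3378  0.1862] yaw -6.97 ydown [-0.001  0.002 -1.   ] F [ 0.09 -0.2  -0.59] T [-0.03  0.07 -0.01] gap 0.0939 q [-0.83  0.16  1.64  0.    1.35 -0.71]
delta_frac [ 0.0013  0.2835 -0.0039] turn_frac 0.0006 dist mm 141.7
```

View pics/w3.png

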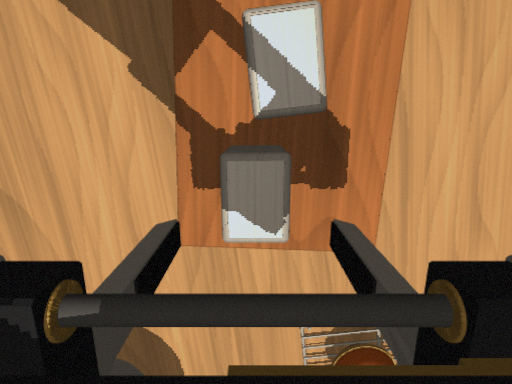

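Tin 2 stands upright at (287,58). Tin 3 is at (255,195), centred and aligned at (0.423,-0.339).

Request:
{"fn": "move_arm", "kwargs": {
  "increments": [
    {"delta_pos": [0,0.08,-0.002],"turn": 0,"hand": -1},
    {"delta_pos": [0,0.16,-0.002],"turn": 0,"hand": -1},
    {"delta_pos": [0,0.23,-0.002],"turn": 0,"hand": -1},
    {"delta_pos": [0,0.276,-0.002],"turn": 0,"hand": -1},
    {"delta_pos": [0,0.282,-0.002],"turn": 0,"hand": -1}
  ]
}}

```text
time_s: 15.12
ee_pos: [0.4235, -0.3374, 0.0443]
tcp_rot: [-0.705, 0.044, -0.041, 0.707]
wrist_force: [0.6, -0.0, 0.0]
finger_gap: 0.0943
```

Request:
{"fn": "move_arm", "kwargs": {
  "increments": [
    {"delta_pos": [0,0,0],"turn": 0,"hand": 1},
    {"delta_pos": [0,0,0],"turn": 0,"hand": 1},
    {"delta_pos": [0,0,0],"turn": 0,"hand": 1},
    {"delta_pos": [0,0,0],"turn": 0,"hand": 1},
    {"delta_pos": [0,0,0],"turn": 0,"hand": 1}
  ]
}}

```text
time_s: 15.75
ee_pos: [0.4246, -0.3407, 0.0474]
tcp_rot: [0.706, -0.043, 0.044, -0.705]
wrist_force: [-0.7, 1.0, 5.5]
finger_gap: 0.0622
```

Request:
{"fn": "move_arm", "kwargs": {
  "increments": [
    {"delta_pos": [0,-0.01,0],"turn": 0,"hand": 1},
    {"delta_pos": [0,-0.04,0],"turn": 0,"hand": 1},
    {"delta_pos": [0,-0.08,0],"turn": 0,"hand": 1},
    {"delta_pos": [0,-0.12,0],"turn": 0,"hand": 1},
    {"delta_pos": [0,-0.14,0],"turn": 0,"hand": 1}
  ]
}}

```text
time_s: 16.38
ee_pos: [0.425, -0.3408, 0.1183]
tcp_rot: [0.706, -0.043, 0.044, -0.705]
wrist_force: [-1.0, -0.3, -1.8]
finger_gap: 0.0619
```

Request:
{"fn": "move_arm", "kwargs": {
  "increments": [
    {"delta_pos": [0,0,0],"turn": 0,"hand": 1},
    {"delta_pos": [0,0,0],"turn": 0,"hand": 1},
    {"delta_pos": [0,0,0],"turn": 0,"hand": 1}
  ]
}}

```text
time_s: 16.75
ee_pos: [0.4238, -0.3396, 0.1154]
tcp_rot: [-0.705, 0.044, -0.043, 0.706]
wrist_force: [0.3, 0.1, -1.1]
finger_gap: 0.0618
```

```bash
python3 weigh.py lift3;python3 go.py .46 -.08 .21 -7; python3 go.py .513 .319 .21 -1.1
```

```text
Fz [-1.08 -1.47 -2.   -2.02 -2.45] mean [-0.02 -0.11 -1.8 ] effort [  0.   -36.56 -26.32   0.04   0.07  -0.  ] q [-0.835  0.232  1.707  0.     1.203 -0.712]
t 17.0 pos [ 0.4242 -0.34    0.1161] yaw -7.02 ydown [-0.     0.001 -1.   ] F [ 1.12  0.48 -1.44] T [-0.04  0.04 -0.02] gap 0.0616 q [-0.83  0.23  1.71  0.    1.2  -0.71]
delta_frac [ 0.0074 -0.1876  0.5249] turn_frac -0.0005 dist mm 278.7
t 17.0 pos [ 0.4242 -0.34    0.1161] yaw -7.02 ydown [-0.     0.001 -1.   ] F [ 1.12  0.48 -1.44] T [-0.04  0.04 -0.02] gap 0.0616 q [-0.83  0.23  1.71  0.    1.2  -0.71]
delta_frac [ 0.015  -0.1872  1.3299] turn_frac -0.1316 dist mm 671.5
```

View pics/lift3.png

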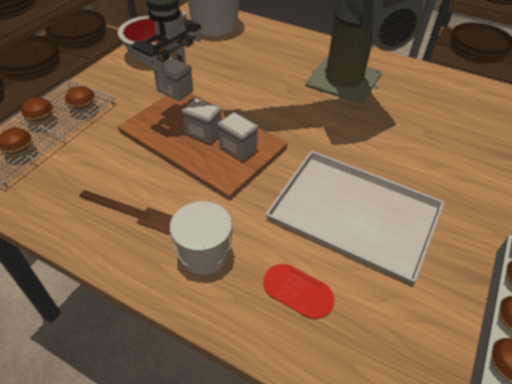

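Hefts: tin 1 ~3.1 N, tin 2 ~5.7 N, tin 3 ~1.8 N. Tin 2 is the heaviest, so tin 3 goes to the far end of the sheet.

Request:
{"fn": "move_arm", "kwargs": {
  "increments": [
    {"delta_pos": [0,-0.06,0.02],"turn": 0,"hand": 1},
    {"delta_pos": [0,-0.13,0.1],"turn": 0,"hand": 1},
    {"delta_pos": [0,-0.18,0.2],"turn": 0,"hand": 1},
    {"delta_pos": [0.003,-0.187,0.3],"turn": 0,"hand": 1},
    {"delta_pos": [0.005,-0.187,0.4],"turn": 0,"hand": 1}
  ]
}}

```text
time_s: 17.62
ee_pos: [0.4519, -0.1408, 0.211]
tcp_rot: [0.706, -0.043, 0.044, -0.705]
wrist_force: [0.2, 0.2, -1.8]
finger_gap: 0.062
```

Request:
{"fn": "move_arm", "kwargs": {
  "increments": [
    {"delta_pos": [0,0,0.1],"turn": -0.02,"hand": 1},
    {"delta_pos": [0,0,0.2],"turn": -0.04,"hand": 1},
    {"delta_pos": [0,0,0.3],"turn": -0.06,"hand": 1},
    {"delta_pos": [0,0,0.4],"turn": -0.08,"hand": 1},
    {"delta_pos": [0,0,0.5],"turn": -0.1,"hand": 1}
  ]
}}

```text
time_s: 18.25
ee_pos: [0.4819, 0.1078, 0.2101]
tcp_rot: [0.707, -0.015, 0.016, -0.707]
wrist_force: [0.3, 0.1, -2.5]
finger_gap: 0.0618
```

```bash
python3 go.py .515 .314 .21 -1.1
```

```text
t 18.25 pos [0.4819 0.1078 0.2101] yaw -2.5 ydown [ 0.001 -0.    -1.   ] F [ 0.28  0.08 -2.45] T [-0.09  0.06  0.02] gap 0.0618 q [ 0.04  0.03  1.73 -0.    1.38  0.09]
delta_frac [4.820e-02 1.000e-04 4.149e-01] turn_frac -0.031 dist mm 208.9
```

Request:
{"fn": "move_arm", "kwargs": {
  "increments": [
    {"delta_pos": [0.012,0,0.1],"turn": -0.01,"hand": 1},
    {"delta_pos": [0.024,0,0.2],"turn": -0.02,"hand": 1},
    {"delta_pos": [0.036,0,0.3],"turn": -0.03,"hand": 1},
    {"delta_pos": [0.048,0,0.4],"turn": -0.031,"hand": 1},
    {"delta_pos": [0.048,0,0.415],"turn": -0.031,"hand": 1}
  ]
}}

```text
time_s: 18.88
ee_pos: [0.5147, 0.3152, 0.2095]
tcp_rot: [-0.707, 0.006, -0.006, 0.707]
wrist_force: [-0.6, -0.9, -1.9]
finger_gap: 0.0616
```

```bash
python3 wr.py w4 .024; python3 go.py .515 .314 .0285 -1.1
```

```text
[(0.5059, 0.077, 48, 245, -1.0, 0.0218), (0.5104, 0.2984, 186, 245, -1.0, 0.0218)]
t 18.93 pos [0.5146 0.3144 0.2094] yaw -0.96 ydown [-0.001  0.    -1.   ] F [ 0.54  0.39 -2.04] T [-0.02  0.04 -0.02] gap 0.062 q [0.4  0.26 1.46 0.   1.41 0.42]
delta_frac [ 0.0011  0.3618 -0.0008] turn_frac 0.003 dist mm 180.9
```

View pics/w4.png

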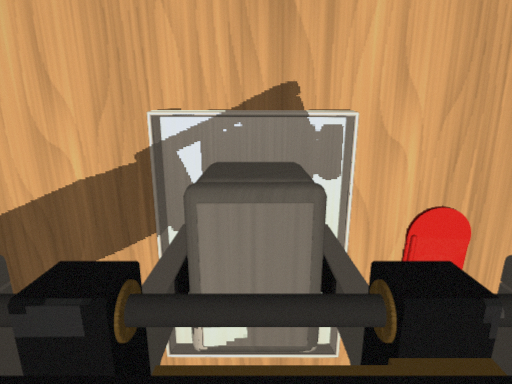

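The tin is over the sheet, with the far rim at row ~112 (y≈0.39) and clearance on all sides. Lower it, slowing near contact.

Request:
{"fn": "move_arm", "kwargs": {
  "increments": [
    {"delta_pos": [0,0.08,0],"turn": 0,"hand": 1},
    {"delta_pos": [0,0.17,0],"turn": 0,"hand": 1},
    {"delta_pos": [0,0.26,0],"turn": 0,"hand": 1},
    {"delta_pos": [0,0.33,0],"turn": 0,"hand": 1},
    {"delta_pos": [0,0.348,0],"turn": 0,"hand": 1}
  ]
}}

```text
time_s: 19.55
ee_pos: [0.5125, 0.3098, 0.0331]
tcp_rot: [0.708, -0.01, 0.005, -0.706]
wrist_force: [0.5, 0.4, -1.5]
finger_gap: 0.0624
```

Request:
{"fn": "move_arm", "kwargs": {
  "increments": [
    {"delta_pos": [0,0.003,0],"turn": 0,"hand": 1},
    {"delta_pos": [0,0.006,0],"turn": 0,"hand": 1},
    {"delta_pos": [0,0.009,0],"turn": 0,"hand": 1},
    {"delta_pos": [0,0.01,0],"turn": 0,"hand": 1},
    {"delta_pos": [0,0.01,0],"turn": 0,"hand": 1}
  ]
}}

```text
time_s: 20.18
ee_pos: [0.5151, 0.3125, 0.0313]
tcp_rot: [-0.707, 0.007, -0.007, 0.707]
wrist_force: [0.2, -0.1, -1.3]
finger_gap: 0.0619
```

Request:
{"fn": "move_arm", "kwargs": {
  "increments": [
    {"delta_pos": [0,0.002,0],"turn": 0,"hand": 1},
    {"delta_pos": [0,0.004,0],"turn": 0,"hand": 1},
    {"delta_pos": [0,0.005,0],"turn": 0,"hand": 1},
    {"delta_pos": [0,0.005,0],"turn": 0,"hand": 1}
  ]
}}

```text
time_s: 20.68
ee_pos: [0.5149, 0.3124, 0.0284]
tcp_rot: [0.707, -0.007, 0.007, -0.707]
wrist_force: [-0.3, -1.1, -1.3]
finger_gap: 0.0619
```

Request:
{"fn": "move_arm", "kwargs": {
  "increments": [
    {"delta_pos": [0,0.001,0],"turn": 0,"hand": 1},
    {"delta_pos": [0,0.002,0],"turn": 0,"hand": 1},
    {"delta_pos": [0,0.002,0],"turn": 0,"hand": 1}
  ]
}}

```text
time_s: 21.05
ee_pos: [0.5149, 0.3124, 0.0284]
tcp_rot: [0.707, -0.007, 0.007, -0.707]
wrist_force: [-2.6, -0.8, 6.0]
finger_gap: 0.062
```

Contact (Fz +6 N). Release, rise and return for tin 1.

Request:
{"fn": "move_arm", "kwargs": {
  "increments": [
    {"delta_pos": [0,-0.002,0],"turn": 0,"hand": 0.2},
    {"delta_pos": [0,-0.002,0],"turn": 0,"hand": -1},
    {"delta_pos": [0,-0.002,0],"turn": 0,"hand": -1},
    {"delta_pos": [0,-0.002,0],"turn": 0,"hand": -1},
    {"delta_pos": [0,-0.002,0],"turn": 0,"hand": -1}
  ]
}}

```text
time_s: 21.68
ee_pos: [0.515, 0.3124, 0.0284]
tcp_rot: [-0.707, 0.007, -0.007, 0.707]
wrist_force: [-1.6, -0.4, 0.1]
finger_gap: 0.0938
```

Request:
{"fn": "move_arm", "kwargs": {
  "increments": [
    {"delta_pos": [0,-0.05,0],"turn": 0,"hand": -1},
    {"delta_pos": [0,-0.12,0],"turn": 0,"hand": -1},
    {"delta_pos": [0,-0.2,0],"turn": 0,"hand": -1},
    {"delta_pos": [0,-0.28,0],"turn": 0,"hand": -1},
    {"delta_pos": [0,-0.34,0],"turn": 0,"hand": -1}
  ]
}}

```text
time_s: 22.3
ee_pos: [0.5156, 0.3127, 0.2007]
tcp_rot: [-0.707, 0.006, -0.008, 0.707]
wrist_force: [0.2, -0.6, -0.4]
finger_gap: 0.0942
```

```bash
python3 go.py .47 -.116 .188 -12.3
```

```text
t 22.3 pos [0.5156 0.3127 0.2007] yaw -1.13 ydown [ 0.002  0.001 -1.   ] F [ 0.23 -0.56 -0.42] T [-0.05  0.03 -0.07] gap 0.0942 q [0.4  0.27 1.48 0.   1.39 0.42]
delta_frac [-0.0743  0.0244 -0.859 ] turn_frac 0.2483 dist mm 431.3
```

Request:
{"fn": "move_arm", "kwargs": {
  "increments": [
    {"delta_pos": [-0.011,0,-0.12],"turn": 0.04,"hand": -1},
    {"delta_pos": [-0.022,0,-0.24],"turn": 0.08,"hand": -1},
    {"delta_pos": [-0.033,0,-0.36],"turn": 0.12,"hand": -1},
    {"delta_pos": [-0.044,0,-0.48],"turn": 0.16,"hand": -1},
    {"delta_pos": [-0.054,0,-0.6],"turn": 0.2,"hand": -1}
  ]
}}

```text
time_s: 22.92
ee_pos: [0.4817, 0.0112, 0.1987]
tcp_rot: [0.704, -0.062, 0.063, -0.704]
wrist_force: [1.0, -0.7, 0.3]
finger_gap: 0.0938
```

Request:
{"fn": "move_arm", "kwargs": {
  "increments": [
    {"delta_pos": [0.02,0.006,-0.09],"turn": 0.02,"hand": -1},
    {"delta_pos": [0.03,0.012,-0.17],"turn": 0.04,"hand": -1},
    {"delta_pos": [0.03,0.02,-0.24],"turn": 0.048,"hand": -1},
    {"delta_pos": [0.03,0.024,-0.258],"turn": 0.048,"hand": -1},
    {"delta_pos": [0.03,0.024,-0.258],"turn": 0.048,"hand": -1}
  ]
}}

```text
time_s: 23.55
ee_pos: [0.474, -0.1165, 0.1863]
tcp_rot: [-0.703, 0.076, -0.076, 0.703]
wrist_force: [0.3, -0.2, 0.4]
finger_gap: 0.0942
```

```bash
python3 wr.py w5 .102; python3 go.py .47 -.117 .0445 -12.3;python3 - <<'E'
from workcell import get_image
import cv2
from h import *
d=get_image("top");cv2.imwrite("pics/top1.png",d["frame"])
print("sheet tin",rects(d,.07,.095,.083,(.3,.7,0,.45)))
E
```

```text
[(0.46, -0.2617, 20, 62, -12.4, 0.1018), (0.4638, -0.195, 33, 65, -12.4, 0.1015), (0.4699, -0.1153, 62, 83, 77.7, 0.1019)]
t 23.6 pos [ 0.4742 -0.116   0.1864] yaw -12.28 ydown [-0.     0.001 -1.   ] F [ 0.07  0.37 -0.37] T [-0.11  0.1  -0.01] gap 0.094 q [-0.42  0.04  1.77  0.    1.33 -0.2 ]
delta_frac [-0.0077  0.2838 -0.004 ] turn_frac 0.0004 dist mm 142.0
sheet tin [(0.5158, 0.3095, 63, 86, 89.4, 0.0838)]
```

View pics/top1.png

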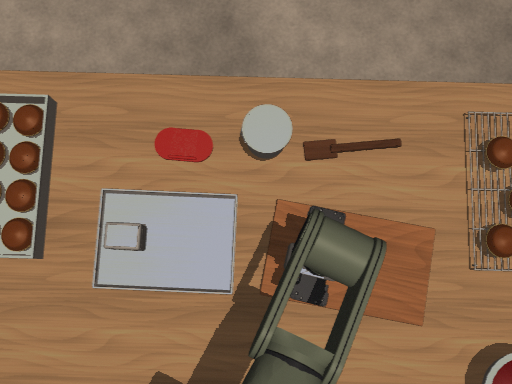

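Top view: tin 3 stands upright on the sheet at about (124,236), its top at 84 mm as it should be. Now tin 1.

Request:
{"fn": "move_arm", "kwargs": {
  "increments": [
    {"delta_pos": [-0.007,0.08,0],"turn": 0,"hand": -1},
    {"delta_pos": [-0.007,0.16,-0.001],"turn": 0,"hand": -1},
    {"delta_pos": [-0.007,0.23,-0.001],"turn": 0,"hand": -1},
    {"delta_pos": [-0.007,0.276,-0.001],"turn": 0,"hand": -1},
    {"delta_pos": [-0.007,0.282,-0.001],"turn": 0,"hand": -1}
  ]
}}

```text
time_s: 24.28
ee_pos: [0.4693, -0.1145, 0.0439]
tcp_rot: [-0.703, 0.076, -0.074, 0.704]
wrist_force: [-0.5, 0.9, 0.3]
finger_gap: 0.0942
```

Request:
{"fn": "move_arm", "kwargs": {
  "increments": [
    {"delta_pos": [0,0,0],"turn": 0,"hand": 1},
    {"delta_pos": [0,0,0],"turn": 0,"hand": 1},
    {"delta_pos": [0,0,0],"turn": 0,"hand": 1},
    {"delta_pos": [0,0,0],"turn": 0,"hand": 1},
    {"delta_pos": [0,0,0],"turn": 0,"hand": 1}
  ]
}}

```text
time_s: 24.9
ee_pos: [0.471, -0.1166, 0.0463]
tcp_rot: [0.703, -0.075, 0.076, -0.703]
wrist_force: [-1.0, 1.2, 5.5]
finger_gap: 0.0622
```

Request:
{"fn": "move_arm", "kwargs": {
  "increments": [
    {"delta_pos": [0,-0.03,0],"turn": 0,"hand": 1},
    {"delta_pos": [0,-0.1,0],"turn": 0,"hand": 1},
    {"delta_pos": [0,-0.19,0],"turn": 0,"hand": 1},
    {"delta_pos": [0,-0.27,0],"turn": 0,"hand": 1},
    {"delta_pos": [0,-0.32,0],"turn": 0,"hand": 1}
  ]
}}

```text
time_s: 25.52
ee_pos: [0.4712, -0.1166, 0.208]
tcp_rot: [0.703, -0.075, 0.077, -0.703]
wrist_force: [0.4, -0.1, -2.7]
finger_gap: 0.0623
```

```bash
python3 go.py .513 .196 .205 -1.1
```

```text
t 25.52 pos [ 0.4712 -0.1166  0.208 ] yaw -12.29 ydown [ 0.003 -0.001 -1.   ] F [ 0.44 -0.13 -2.73] T [-0.12  0.05  0.02] gap 0.0623 q [-0.42  0.01  1.75  0.    1.38 -0.21]
delta_frac [-0.0515  0.0055  0.6287] turn_frac -0.2487 dist mm 315.4
```

Request:
{"fn": "move_arm", "kwargs": {
  "increments": [
    {"delta_pos": [-0.01,0,0.11],"turn": -0.05,"hand": 1},
    {"delta_pos": [-0.02,0,0.22],"turn": -0.1,"hand": 1},
    {"delta_pos": [-0.03,0,0.33],"turn": -0.15,"hand": 1},
    {"delta_pos": [-0.04,0,0.44],"turn": -0.2,"hand": 1},
    {"delta_pos": [-0.037,0,0.555],"turn": -0.249,"hand": 1}
  ]
}}

```text
time_s: 26.15
ee_pos: [0.511, 0.1603, 0.2055]
tcp_rot: [0.707, -0.006, 0.006, -0.707]
wrist_force: [0.9, -0.8, -2.7]
finger_gap: 0.062
```

Request:
{"fn": "move_arm", "kwargs": {
  "increments": [
    {"delta_pos": [0,0,0],"turn": 0,"hand": 1},
    {"delta_pos": [0,0,0],"turn": 0,"hand": 1}
  ]
}}

```text
time_s: 26.4
ee_pos: [0.511, 0.1585, 0.205]
tcp_rot: [0.707, -0.007, 0.006, -0.707]
wrist_force: [-0.3, -0.7, -3.2]
finger_gap: 0.0617
```

```bash
python3 wr.py w6 .083; python3 go.py .513 .16 .0284 -1.1
```

```text
[(0.514, 0.2977, 57, 62, -1.2, 0.0829)]
t 26.45 pos [0.5111 0.1579 0.2051] yaw -1.12 ydown [-0.001 -0.001 -1.   ] F [ 0.1  -0.29 -3.47] T [-0.03  0.1   0.03] gap 0.062 q [ 0.14  0.12  1.64 -0.    1.38  0.16]
delta_frac [0.0042 0.3534 0.0045] turn_frac -0.0004 dist mm 176.7
```

View pics/w6.png

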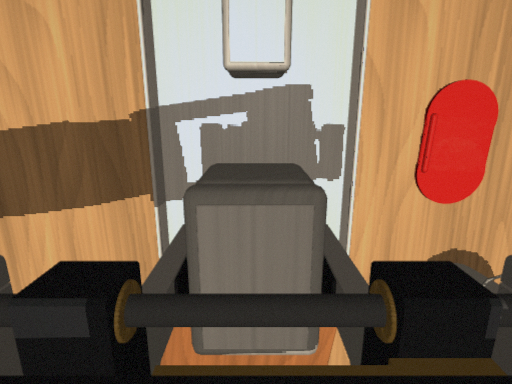

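Tin 3 is visible at (257,40), well clear of the held tin, which is between the sheet rims. Lower it.

Request:
{"fn": "move_arm", "kwargs": {
  "increments": [
    {"delta_pos": [0.003,0.08,0],"turn": 0,"hand": 1},
    {"delta_pos": [0.003,0.17,0],"turn": 0,"hand": 1},
    {"delta_pos": [0.003,0.26,0],"turn": 0,"hand": 1},
    {"delta_pos": [0.003,0.325,0],"turn": 0,"hand": 1},
    {"delta_pos": [0.003,0.34,0],"turn": 0,"hand": 1}
  ]
}}

```text
time_s: 27.08
ee_pos: [0.5106, 0.1568, 0.0331]
tcp_rot: [0.707, -0.01, 0.006, -0.707]
wrist_force: [-0.2, -0.4, -2.7]
finger_gap: 0.062
```

Request:
{"fn": "move_arm", "kwargs": {
  "increments": [
    {"delta_pos": [0,0.003,0],"turn": 0,"hand": 1},
    {"delta_pos": [0,0.006,0],"turn": 0,"hand": 1},
    {"delta_pos": [0,0.009,0],"turn": 0,"hand": 1},
    {"delta_pos": [0,0.01,0],"turn": 0,"hand": 1},
    {"delta_pos": [0,0.01,0],"turn": 0,"hand": 1}
  ]
}}

```text
time_s: 27.7
ee_pos: [0.5133, 0.1588, 0.0308]
tcp_rot: [-0.707, 0.006, -0.007, 0.707]
wrist_force: [0.2, -0.8, -1.9]
finger_gap: 0.0616
```

Request:
{"fn": "move_arm", "kwargs": {
  "increments": [
    {"delta_pos": [0,0.002,0],"turn": 0,"hand": 1},
    {"delta_pos": [0,0.004,0],"turn": 0,"hand": 1},
    {"delta_pos": [0,0.006,0],"turn": 0,"hand": 1},
    {"delta_pos": [0,0.006,0],"turn": 0,"hand": 1}
  ]
}}

```text
time_s: 28.2
ee_pos: [0.5131, 0.1587, 0.0274]
tcp_rot: [0.707, -0.007, 0.007, -0.707]
wrist_force: [0.5, -0.1, -2.9]
finger_gap: 0.0618
```

Request:
{"fn": "move_arm", "kwargs": {
  "increments": [
    {"delta_pos": [0,0.001,0],"turn": 0,"hand": 1},
    {"delta_pos": [0,0.002,0],"turn": 0,"hand": 1},
    {"delta_pos": [0,0.002,0],"turn": 0,"hand": 1}
  ]
}}

```text
time_s: 28.58
ee_pos: [0.5132, 0.1587, 0.0273]
tcp_rot: [0.707, -0.007, 0.007, -0.707]
wrist_force: [-2.5, -0.2, 5.4]
finger_gap: 0.0613
```

Contact with the sheet. Release, rise and go for tin 2.

Request:
{"fn": "move_arm", "kwargs": {
  "increments": [
    {"delta_pos": [0,-0.002,0],"turn": 0,"hand": 0.2},
    {"delta_pos": [0,-0.002,0],"turn": 0,"hand": -1},
    {"delta_pos": [0,-0.002,0],"turn": 0,"hand": -1},
    {"delta_pos": [0,-0.002,0],"turn": 0,"hand": -1},
    {"delta_pos": [0,-0.002,0],"turn": 0,"hand": -1}
  ]
}}

```text
time_s: 29.2
ee_pos: [0.5133, 0.1587, 0.0275]
tcp_rot: [-0.707, 0.007, -0.007, 0.707]
wrist_force: [-0.0, -0.1, -0.3]
finger_gap: 0.0932
```

Request:
{"fn": "move_arm", "kwargs": {
  "increments": [
    {"delta_pos": [0,-0.05,0],"turn": 0,"hand": -1},
    {"delta_pos": [0,-0.12,0],"turn": 0,"hand": -1},
    {"delta_pos": [0,-0.2,0],"turn": 0,"hand": -1},
    {"delta_pos": [0,-0.28,0],"turn": 0,"hand": -1},
    {"delta_pos": [0,-0.34,0],"turn": 0,"hand": -1}
  ]
}}

```text
time_s: 29.82
ee_pos: [0.5137, 0.1588, 0.1996]
tcp_rot: [-0.707, 0.006, -0.007, 0.707]
wrist_force: [-0.2, -0.5, -0.0]
finger_gap: 0.0937
```

```bash
python3 go.py .4615 -.2285 .188 -0.4
```

```text
t 29.82 pos [0.5137 0.1588 0.1996] yaw -1.08 ydown [ 0.002  0.    -1.   ] F [-0.15 -0.52 -0.03] T [-0.07  0.07  0.05] gap 0.0937 q [ 0.14  0.13  1.64 -0.    1.37  0.16]
delta_frac [-0.0898  0.0227 -0.7764] turn_frac -0.0152 dist mm 390.9
```

Request:
{"fn": "move_arm", "kwargs": {
  "increments": [
    {"delta_pos": [-0.014,0,-0.12],"turn": 0,"hand": -1},
    {"delta_pos": [-0.028,0,-0.24],"turn": 0,"hand": -1},
    {"delta_pos": [-0.042,0,-0.36],"turn": -0.01,"hand": -1},
    {"delta_pos": [-0.056,0,-0.48],"turn": -0.015,"hand": -1},
    {"delta_pos": [-0.07,0,-0.6],"turn": -0.015,"hand": -1}
  ]
}}

```text
time_s: 30.45
ee_pos: [0.472, -0.1424, 0.1977]
tcp_rot: [0.707, -0.002, 0.003, -0.707]
wrist_force: [1.1, -0.2, 0.6]
finger_gap: 0.0938
```

Request:
{"fn": "move_arm", "kwargs": {
  "increments": [
    {"delta_pos": [-0.01,0.01,-0.09],"turn": 0,"hand": -1},
    {"delta_pos": [-0.019,0.02,-0.16],"turn": 0,"hand": -1},
    {"delta_pos": [-0.02,0.022,-0.176],"turn": 0,"hand": -1},
    {"delta_pos": [-0.02,0.022,-0.176],"turn": 0,"hand": -1},
    {"delta_pos": [-0.02,0.022,-0.176],"turn": 0,"hand": -1}
  ]
}}

```text
time_s: 31.08
ee_pos: [0.4621, -0.2273, 0.1866]
tcp_rot: [-0.707, 0.002, -0.002, 0.707]
wrist_force: [-1.0, 0.1, 0.1]
finger_gap: 0.094
```

```bash
python3 wr.py w7 .102; python3 go.py .4615 -.2285 .0445 -0.4;python3 - <<'E'
from workcell import get_image
import cv2
from h import *
d=get_image("top");cv2.imwrite("pics/top2.png",d["frame"])
print("sheet tin",rects(d,.07,.095,.083,(.3,.7,0,.45)))
E
```

```text
[(0.4614, -0.2274, 62, 82, 89.6, 0.1018)]
t 31.12 pos [ 0.4622 -0.2273  0.1866] yaw -0.31 ydown [ 0.  0. -1.] F [ 0.64 -0.67  0.43] T [-0.05  0.08 -0.01] gap 0.0941 q [-0.63  0.1   1.71  0.    1.34 -0.62]
delta_frac [-0.0014  0.2842 -0.0025] turn_frac 0.0021 dist mm 142.1
sheet tin [(0.5138, 0.1559, 63, 85, 88.9, 0.0839), (0.5157, 0.3094, 63, 86, 89.1, 0.0841)]
```

View pics/top2.png

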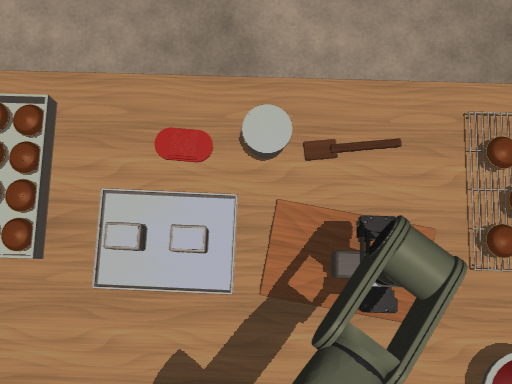

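Both light tins stand upright on the sheet, at (124,236) and (188,239), tops at 84 mm. Pail, scraper and spatula have not moved. Grip and lift tin 2.

Request:
{"fn": "move_arm", "kwargs": {
  "increments": [
    {"delta_pos": [0,0.08,0],"turn": 0,"hand": -1},
    {"delta_pos": [0,0.16,-0.001],"turn": 0,"hand": -1},
    {"delta_pos": [0,0.23,-0.001],"turn": 0,"hand": -1},
    {"delta_pos": [0,0.276,-0.001],"turn": 0,"hand": -1},
    {"delta_pos": [0,0.283,-0.001],"turn": 0,"hand": -1}
  ]
}}

```text
time_s: 31.8
ee_pos: [0.4607, -0.2273, 0.0433]
tcp_rot: [-0.706, 0.003, -0.001, 0.708]
wrist_force: [-0.0, -0.3, -0.2]
finger_gap: 0.0941
```

Request:
{"fn": "move_arm", "kwargs": {
  "increments": [
    {"delta_pos": [0,0,0],"turn": 0,"hand": 1},
    {"delta_pos": [0,0,0],"turn": 0,"hand": 1},
    {"delta_pos": [0,0,0],"turn": 0,"hand": 1},
    {"delta_pos": [0,0,0],"turn": 0,"hand": 1},
    {"delta_pos": [0,0,0],"turn": 0,"hand": 1}
  ],
  "newtons": 40
}}

```text
time_s: 32.42
ee_pos: [0.4625, -0.2294, 0.0458]
tcp_rot: [0.707, -0.002, 0.003, -0.707]
wrist_force: [0.2, 1.0, 4.4]
finger_gap: 0.0617
```

Request:
{"fn": "move_arm", "kwargs": {
  "increments": [
    {"delta_pos": [0,-0.02,0],"turn": 0,"hand": 1},
    {"delta_pos": [0,-0.08,0],"turn": 0,"hand": 1},
    {"delta_pos": [0,-0.16,0],"turn": 0,"hand": 1},
    {"delta_pos": [0,-0.24,0],"turn": 0,"hand": 1},
    {"delta_pos": [0,-0.32,0],"turn": 0,"hand": 1}
  ]
}}

```text
time_s: 33.05
ee_pos: [0.4604, -0.2281, 0.2048]
tcp_rot: [-0.706, 0.004, -0.002, 0.708]
wrist_force: [1.4, 0.2, -4.5]
finger_gap: 0.0619
```

Request:
{"fn": "move_arm", "kwargs": {
  "increments": [
    {"delta_pos": [0,-0.04,0],"turn": 0,"hand": 1},
    {"delta_pos": [0,-0.07,0],"turn": 0,"hand": 1},
    {"delta_pos": [0,-0.08,0],"turn": 0,"hand": 1},
    {"delta_pos": [0,-0.08,0],"turn": 0,"hand": 1},
    {"delta_pos": [0,-0.08,0],"turn": 0,"hand": 1}
  ]
}}

```text
time_s: 33.67
ee_pos: [0.4611, -0.2286, 0.2435]
tcp_rot: [-0.707, 0.003, -0.002, 0.708]
wrist_force: [-0.2, -0.1, -5.3]
finger_gap: 0.0621
```

Request:
{"fn": "move_arm", "kwargs": {
  "increments": [
    {"delta_pos": [0,0,0],"turn": 0,"hand": 1},
    {"delta_pos": [0,0,0],"turn": 0,"hand": 1},
    {"delta_pos": [0,0,0],"turn": 0,"hand": 1},
    {"delta_pos": [0,0,0],"turn": 0,"hand": 1},
    {"delta_pos": [0,0,0],"turn": 0,"hand": 1}
  ]
}}

```text
time_s: 34.3
ee_pos: [0.4618, -0.2291, 0.245]
tcp_rot: [0.707, -0.002, 0.003, -0.707]
wrist_force: [1.2, -0.1, -5.3]
finger_gap: 0.0616
```

```bash
python3 weigh.py lift4;python3 go.py .4615 -.2285 .25 -0.4;python3 - <<'E'
from workcell import bot,get_image
import cv2
from h import *
d=get_image("top");cv2.imwrite("pics/top3.png",d["frame"])
print("sheet tin",rects(d,.07,.095,.083,(.3,.7,0,.45)))
W=cloud(get_image("scene"))
m=(abs(W[...,0]-.49)<.03)&(abs(W[...,1]+.2285)<.05)&(W[...,2]>.1)
print("held z pct",np.nanpercentile(W[...,2][m],[0.5,2,10,50]))
print("vel",abs(bot.observe()["joint_velocities"]).max().round(4))
E
```

```text
Fz [-5.27 -5.21 -5.77 -5.19 -5.63] mean [ 0.57  0.36 -5.41] effort [ -0.   -33.73 -31.45   0.05   0.07  -0.  ] q [-0.628  0.05   1.635 -0.     1.457 -0.621]
t 34.55 pos [ 0.4618 -0.229   0.245 ] yaw -0.41 ydown [ 0. -0. -1.] F [-0.59  0.12 -4.6 ] T [-0.07  0.06  0.02] gap 0.0618 q [-0.63  0.05  1.64 -0.    1.46 -0.62]
delta_frac [-0.0006 -0.0101  0.0011] turn_frac -0.0002 dist mm 5.1
sheet tin [(0.5138, 0.1559, 63, 85, 88.9, 0.0838), (0.5157, 0.3094, 63, 86, 89.1, 0.0838)]
held z pct [0.22255088 0.22592144 0.23678274 0.28910726]
vel 0.0017
```

View pics/lift4.png

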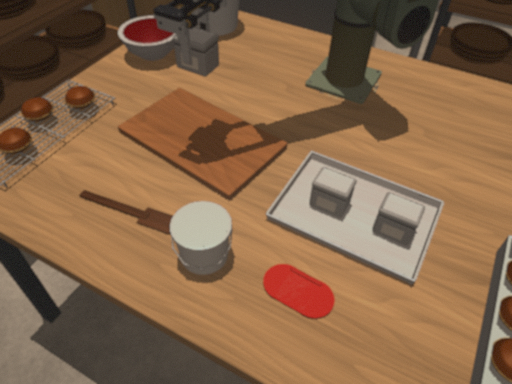

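The scene view shows the heavy tin held upright at about (197,55), its underside about 0.22 m up. The two lighter tins stand on the sheet at (332,190) and (398,218), and the bystanders are in place. Handing in.

```bash
python3 -c "
from workcell import bot
print(bot.sign_off())"
```

```text
the job is handed in; nothing more can be done
None
```

I hefted all three tins and finished holding the heaviest one, the middle tin on the board, and handed the job in at about 35 s of the 72 s allowed. No verdict was reported.

- **Weights:** The wrist readings were about 3.1 N for the tin nearest the sheet, 5.7 N for the middle tin and 1.8 N for the far tin. The middle tin read 5.4 N on its final lift. Single readings scattered by about 1 N, well below the gap between the heaviest and the next.
- **Lighter tins:** After its heft, the far tin went straight to the sheet, followed by the tin nearest the sheet. Both were lowered until light contact (about 6 N) before release. They stand upright on the sheet at (0.516, 0.309) and (0.514, 0.156), with tops at 84 mm, against the 83 mm expected.
- **Held tin:** It is upright and still in a 40 N grip, with its underside about 0.22 m above the bench.
- **Pail, scraper and spatula:** They look unmoved in the last images.
- **Other checks:** No check failed or disagreed. The two cameras matched to about 2–3 mm.

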